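# Swap two mosaic tiles and hold the second over its bed

### The job

The two accent tiles of the mosaic panel were laid out in each other's beds: take the blue tile out and rest it on the round cork pad, then lay the amber tile flat in the bed with the amber border. Then carry the blue tile over to the bed with the blue border and finish while still holding it there, level, centred and squared to the bed with about 15 mm of air between the tile's underside and the panel's face, touching nothing but the gripper. Do not let the tiles fall, and leave the wooden bridge, the jars, the bowl and the brush where they are.

Things in the scene. Friction and masses are not known exactly. Their poses are not given: they have to be found in the camera images.
- panel: Fixed mosaic panel, 160 mm (x) by 300 mm (y), 20 mm thick, lying on the table, pale tesserae with two rectangular beds sunk 10 mm into its face, each 70 mm (x) by 100 mm (y), centred 80 mm either side of its middle. Origin: centre of its underside, z up, so its face is at z = 20 mm.
- bed_blue (a point): Centre of the floor of the bed with the blue border (80 mm to the panel's +y), 10 mm below the panel's face and 10 mm above the table. Axes as the panel's: the bed is 70 mm along x, 100 mm along y.
- bed_amber (a point): Centre of the floor of the bed with the amber (orange) border (80 mm to the panel's -y), 10 mm below the panel's face and 10 mm above the table. Axes as the panel's: the bed is 70 mm along x, 100 mm along y.
- blue_tile: Blue ceramic tile 60 mm (x) by 90 mm (y), 10 mm thick, at the start lying in the amber-bordered bed. Black lifter fixed on top: round foot (20 mm radius) up to z = 15 mm, stem, grip bar 14 mm wide (x), 60 mm long (y), z = 25 to 47 mm. Origin: centre of the tile's underside, z up. About 0.19 kg; looks the same after a half turn.
- amber_tile: Amber (orange) ceramic tile 60 mm (x) by 90 mm (y), 10 mm thick, at the start lying in the blue-bordered bed. Black lifter fixed on top: round foot (20 mm radius) up to z = 15 mm, stem, grip bar 14 mm wide (x), 60 mm long (y), z = 25 to 47 mm. Origin: centre of the tile's underside, z up. About 0.19 kg; looks the same after a half turn.
- cork_pad: Fixed round cork pad, 65 mm radius, 6 mm thick, on the table left or right of the panel. Origin: centre of its underside, z up.
- bridge: Loose wooden hand-rest bridge straddling the panel between the two beds: a bar 236 mm long (x) and 24 mm wide (y), its top 80 mm above the table, its underside 66 mm, on a leg 18 mm by 24 mm near each end (at x = -108 and +108 mm) with feet 50 mm along y, off the panel. To be left alone. Origin: under its middle, at table height, z up.
- bowl: Loose white bowl of loose tesserae, 60 mm rim radius, 45 mm tall, on the side of the panel opposite the cork pad; leave alone. Origin: centre of its underside, z up.
- jar_red: Closed red jar of 20 mm radius, 75 mm tall, standing beside the panel's end. Loose, to be left alone. Origin: centre of its underside, z up.
- jar_green: Closed green jar of 20 mm radius, 75 mm tall, standing beside the panel's end. Loose, to be left alone. Origin: centre of its underside, z up.
- jar_white: Closed white jar of 20 mm radius, 75 mm tall, standing beside the panel's end. Loose, to be left alone. Origin: centre of its underside, z up.
- jar_yellow: Closed yellow jar of 20 mm radius, 75 mm tall, standing beside the panel's end. Loose, to be left alone. Origin: centre of its underside, z up.
- brush: Loose hand brush lying beyond the panel; leave alone. Its length lies along its x, handle to -x. Origin: centre of its underside.
Not all that is in view belongs to the job. Of the things that look like the blue_tile, the middle-sized one is meant. Of the things that look like the cork_pad, the middle-sized one is meant.

How it is judged:
By the outcome, as a careful person would: the job done as asked, in the order asked, and still so for the second after the job is handed in, while the arm keeps its last pose, push and grip.
It also fails if it takes over 72 s, if anything falls off the work surface, if the arm or the gripper's body presses on something with over 40 N, if the wrist force passes 120 N, or if a joint passes its speed limit or range.

### The arm

A 6-joint arm with a two-finger parallel gripper is mounted at the origin on the work surface. World frame = base frame: x ahead of the robot, y to its left, z up, the work surface at z = 0. Lengths are in m, angles in rad, forces in N, time in s.
With the tool pointing down it reaches from about 0.3 to 0.875 m from the base axis. Payload 6.4 kg.
Tool frame: the origin (TCP) lies at the very end of the fingers, on their centre line; the grasp point (between the pads) lies 19 mm behind it; z points along the fingers, x is the direction in which the jaws open and shut, and the axes are right-handed (so a half turn about z gives the same grasp; the last joint's range is limited). The gripper opens to 88 mm and grips with 3 to 60 N. Pads are 18 mm wide; open, the fingers measure 123 mm over their backs; the gripper's body (75 mm by 187 mm) begins 45 mm behind the grasp point.
Start: joints at [0.927, 0.181, 1.607, -0, 1.354, -0.206], TCP at [0.244, 0.521, 0.239] pointing down, gripper open.
Joint ranges: [-2.99, 2.99], [-0.89, 2.07], [0.3, 2.58], [-1.14, 4.28], [0, 2.63], [-3.12, 3.12]. Speed limits (rad/s): [2.57, 2.57, 3.01, 3.14, 3.14, 3.14].

### API

Orientations are given as a unit quaternion [w, x, y, z].
In Python, from plant import get_state, capture, camera_model, sign_off gives the robot as it stands.
- The arm moves only by the tool move_arm, never from a script. Its argument "commands" is a list that holds one entry, the list of rows, each a list of 5 numbers: the closure in counts, from 0 (fully open) to 255 (shut), then the shift along the world's x, y, z in mm, then the turn about the world's z in rad. A call has 1 to 20 rows; each row shifts and turns the commanded pose from where the row before left it; what a row does not reach is not made up. A row lasts 1/12 s, in which the tool goes at most 41.7 mm and 7.16 degrees, less where a joint would pass 70% of its speed; a pose out of reach is approached as far as the arm can. A call with a gripper value outside its range is refused whole. The fingers move at their own pace and stop on an object; "grip_force" is the grip in N (left out, the last holds). Time passes only in rows, so rows that do not move let the fingers close. It gives the time, the measured TCP pose, the force and the opening at its end, in the units of the state.
- get_state(): the state, without advancing time (a new reading comes with each control period).
- capture(name): name is "scene" or "top" or "wrist"; returns the picture (384x512x3 uint8, red, green, blue); there is no depth.
- camera_model(name): a dict with "camera_matrix" (3x3 intrinsics, pixels), "rvec" (rotation vector, rad) and "tvec" (3), from world to camera coordinates, as OpenCV has them; the wrist camera has in their place "hand_eye" (4x4, takes a point from camera to tool coordinates, whose origin is the TCP and whose axes are the tool frame's). Camera axes: x right, y down, z forward; pixel columns grow to the right and rows downward; lengths in m; the calibration is good to about 2 mm. A picture is of the moment at which its call begins: read the wrist's pose just before it. camera_model takes no time and is no camera call.
- sign_off(): hands the job in, once; it reports no verdict.
The state is a dict: "time_s": time; "joints": joint angles; "joint_velocities": joint speeds; "effort": joint torques, N m; "ee_pos": TCP position; "tcp_rot": TCP orientation; "contact_force": force on the tool from outside, world axes, zero at the start; "wrist_torque": the same for the moment, N m; "width": finger opening in m.
Only numpy, scipy, OpenCV 4.12 (cv2) and the standard library are available. Lean on these libraries where they do the work, as an engineer would, in place of code of your own. Each camera call takes 0.05 s, during which the arm holds its last target.

## Working session

There is one attempt and no reset: what is moved stays moved. The work goes in short steps, Python scripts to look and compute and a tool call to move; the robot and the scene stay as the last step left them, time stands still between calls to the robot, and variables do not carry over. Pictures are saved under pics/ and viewed, and the job is handed in when it is done.

Besides the shell and the picture viewer there is one more tool, called by a JSON object that holds its "method" and its "body", one argument or row to a line. move_arm: Moves the arm, as the interface text tells. Its arguments: {"type":"object","properties":{"commands":{"type":"array","items":{"type":"array","items":{"type":"array","items":{"type":"number"}}}},"grip_force":{"type":"number"}},"required":["commands"]}

```bash
ls; mkdir -p pics
python3 - <<'E'
from plant import *
import cv2
print(get_state())
for n in("scene","top","wrist"):
    im=capture(n); cv2.imwrite(f"pics/{n}0.png",cv2.cvtColor(im,cv2.COLOR_RGB2BGR)); print(n,camera_model(n))
E
```

```text
pics
{'time_s': 0.0, 'joints': array([ 9.26732546e-01,  1.81552390e-01,  1.60801570e+00,  1.63711175e-05,
        1.35380719e+00, -2.06328655e-01]), 'joint_velocities': array([ 0.00018263, -0.00213434,  0.00117362,  0.00042461,  0.00105387,
       -0.00071144]), 'effort': array([-1.91040031e-03, -4.33845055e+01, -3.41855621e+01,  7.00907595e-02,
        3.85071826e-02, -9.25327868e-05]), 'ee_pos': array([0.24339603, 0.52034237, 0.23780005]), 'tcp_rot': array([ 3.06676846e-04,  8.43768718e-01,  5.36706210e-01, -8.36932978e-04]), 'contact_force': array([-0.44018821,  0.72795246,  0.64456637]), 'wrist_torque': array([ 0.0265527 , -0.00263017,  0.06178095]), 'width': 0.0883141938575469}
scene {'camera_matrix': array([[368.95253895,   0.        , 253.50713109],
       [  0.        , 368.95253895, 189.36324149],
       [  0.        ,   0.        ,   1.        ]]), 'rvec': array([ 0.98749681,  2.21716542, -1.25190552]), 'tvec': array([ 0.34026317, -0.16815113,  1.41004167])}
top {'camera_matrix': array([[406.40454859,   0.        , 253.52832718],
       [  0.        , 406.40454859, 189.46295528],
       [  0.        ,   0.        ,   1.        ]]), 'rvec': array([ 2.15414397, -2.11635951,  0.11671393]), 'tvec': array([0.04328661, 0.57084186, 1.05286725])}
wrist {'camera_matrix': array([[283.90780098,   0.        , 256.92231823],
       [  0.        , 283.90780098, 197.14406692],
       [  0.        ,   0.        ,   1.        ]]), 'hand_eye': array([[ 9.99999273e-01, -1.18445897e-03,  2.26388896e-04,
        -7.39461462e-04],
       [ 1.05739211e-03,  9.51514051e-01,  3.07603466e-01,
        -8.01651588e-02],
       [-5.79755899e-04, -3.07603003e-01,  9.51514612e-01,
        -1.45766995e-01],
       [ 0.00000000e+00,  0.00000000e+00,  0.00000000e+00,
         1.00000000e+00]])}
```

View pics/top0.png

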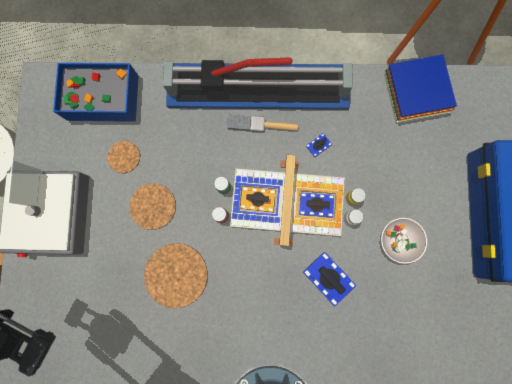

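View pics/scene0.png

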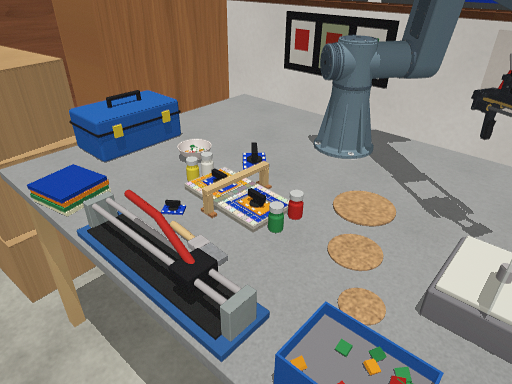

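View pics/wrist0.png

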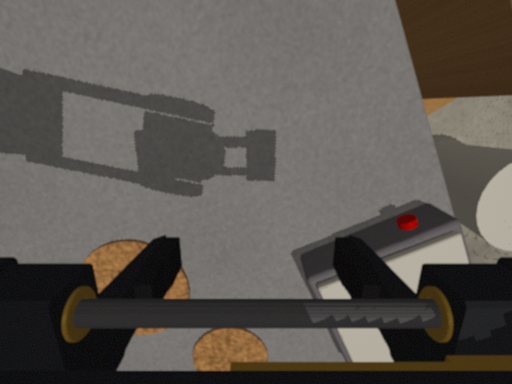

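The top view shows the panel at about (288,203). The blue tile is in the right (amber) bed at (317,204), and the amber tile is in the left (blue) bed at (259,199). The bridge runs between them, and there are two jars at each panel end. The middle cork pad is at (152,207). Next I'll measure these.

```bash
cat > h.py <<'E'
import numpy as np, cv2
from plant import *
from scipy.spatial.transform import Rotation as R
def cam(n, st=None):
    m=camera_model(n);K=m["camera_matrix"]
    if n=="wrist":
        st=st or get_state(); q=st["tcp_rot"]
        T=np.eye(4);T[:3,:3]=R.from_quat([q[1],q[2],q[3],q[0]]).as_matrix();T[:3,3]=st["ee_pos"]
        C=T@m["hand_eye"]; return K,C[:3,:3],C[:3,3]
    Rm=cv2.Rodrigues(m["rvec"])[0]; return K,Rm.T,-Rm.T@m["tvec"]
def ray(px,z,c):
    K,Rc,o=c; px=np.atleast_2d(px).astype(float)
    d=np.c_[px,np.ones(len(px))]@np.linalg.inv(K).T@Rc.T
    return o+d*((z-o[2])/d[:,2:3])
def proj(P,c):
    K,Rc,o=c; p=(np.atleast_2d(P)-o)@Rc@K.T; return p[:,:2]/p[:,2:]
def save(im,name): cv2.imwrite("pics/"+name,cv2.cvtColor(im,cv2.COLOR_RGB2BGR))
E
python3 - <<'E'
from h import *
im=cv2.cvtColor(cv2.imread("pics/top0.png"),cv2.COLOR_BGR2RGB)
c=cam("top"); print("cam pos",c[2])
cv2.imwrite("pics/crop0.png",cv2.resize(cv2.imread("pics/top0.png")[130:270,195:395],None,fx=4,fy=4,interpolation=cv2.INTER_CUBIC))
h=cv2.cvtColor(im,cv2.COLOR_RGB2HSV)
def blobs(m,z,name,amin=80):
    n,l,s,ce=cv2.connectedComponentsWithStats(m.astype(np.uint8))
    for i in range(1,n):
        if s[i,4]>amin:
            r=cv2.minAreaRect(np.argwhere(l==i)[:,::-1].astype(np.float32))
            print(name,s[i],ce[i].round(1),ray(ce[i],z,c)[0].round(4),np.round(r[1],1),round(r[2],1))
H,S,V=[h[...,i].astype(int) for i in range(3)]
blobs((H>5)&(H<18)&(S>90)&(V>110),0.006,"cork")
blobs((H>110)&(H<125)&(S>150)&(V>80),0.02,"blue")
blobs((H>15)&(H<24)&(S>180)&(V>180),0.02,"amber",40)
E
```

```text
cam pos [0.41871248 0.01938744 1.12275001]
cork [387   0  52  64 381] [411.5  31.3] [ 1.0452 -0.395   0.006 ] [ 6. 81.] 36.5
cork [399 108  56  12 152] [425.5 113.7] [ 0.7979 -0.4257  0.006 ] [ 3.7 55.9] 81.0
cork [107 141  33  32 807] [123.2 156.5] [0.6633 0.4259 0.006 ] [30.4 31.8] 45.0
cork [ 130  183   45   47 1645] [152.1 206. ] [0.5239 0.3356 0.006 ] [44.5 45.3] 45.0
cork [335 209   6  19  81] [338.1 219.6] [ 0.4954 -0.1781  0.006 ] [18.  5.] 90.0
cork [ 144  243   63   65 3170] [175.3 275.4] [0.3364 0.262  0.006 ] [61.5 63.6] 45.0
blue [ 390   55   66   61 2917] [422.3  84.9] [ 0.8769 -0.4143  0.02  ] [53.5 57.1] 78.7
blue [301 194  11  18 116] [305.  203.1] [ 0.5375 -0.0867  0.02  ] [17. 10.] 90.0
blue [321 195  12  21 112] [327.6 205.3] [ 0.5326 -0.1478  0.02  ] [20. 11.] 90.0
blue [307 255  46  48 675] [328.6 278.1] [ 0.3392 -0.1492  0.02  ] [46.  29.2] 47.5
amber [264 193  10  16  58] [269.3 200.2] [0.5439 0.0104 0.02  ] [ 8.5 15.2] 5.7
amber [335 192   7  29  71] [337.9 204.7] [ 0.5347 -0.1756  0.02  ] [ 4.4 28.3] 4.2
```

View pics/crop0.png

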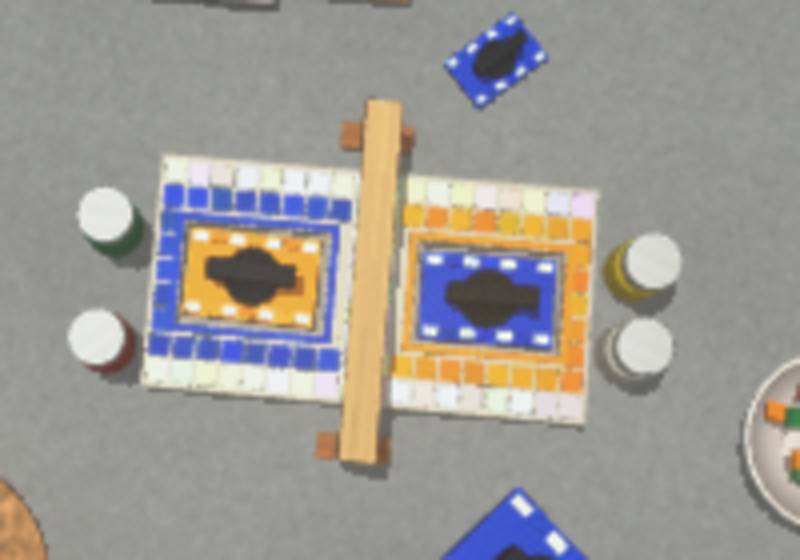

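The crop shows the panel's outline corners at about (162,155), (598,190), (585,425) and (141,387). Both tiles sit slightly offset in their beds. I'll convert these to poses.

Run:
```python
from h import *
c=cam("top")
f=lambda p:(np.array(p,float)+.5)/4-.5+[195,130]
def rect(n,p,z):
    P=ray(f(p),z,c)[:,:2]; e=np.roll(P,-1,0)-P
    print(n,"ctr",P.mean(0).round(4),"sides",np.linalg.norm(e,axis=1).round(4),"ang",(np.degrees(np.arctan2(e[:,1],e[:,0]))).round(1))
rect("panel",[(162,155),(598,190),(585,425),(141,387)],.02)
rect("blue tile",[(423,248),(561,257),(554,350),(417,341)],.02)
rect("amber tile",[(188,227),(324,236),(316,330),(181,320)],.02)
rect("bridge top",[(367,98),(401,100),(376,465),(341,462)],.08)
for n,p in dict(green=(106,214),red=(98,337),yellow=(653,262),white=(643,347)).items(): print(n,ray(f(p),.075,c)[0].round(3))
print("bars",ray(f([(251,275),(493,297)]),.057,c).round(4))
```

```text
panel ctr [ 0.5408 -0.0384] sides [0.2999 0.1603 0.2996 0.1604] ang [-93.8 176.3  86.2  -3.6]
blue tile ctr [ 0.5348 -0.1186] sides [0.0937 0.0636 0.0923 0.0637] ang [-92.9 175.3  87.2  -3.4]
amber tile ctr [0.5463 0.0422] sides [0.0935 0.0647 0.0921 0.0642] ang [-92.9 175.9  86.7  -2.9]
bridge top ctr [ 0.5404 -0.0359] sides [0.0222 0.2372 0.0222 0.2368] ang [-92.7 176.5  86.3  -3.5]
green [0.581 0.137 0.075]
red [0.5   0.14  0.075]
yellow [ 0.555 -0.217  0.075]
white [ 0.5   -0.21   0.075]
bars [[ 0.5441  0.0422  0.057 ]
 [ 0.5321 -0.1168  0.057 ]]
```

{"method": "move_arm", "body": {
  "commands": [
    [[0,14.5,-32,-2,-0.06],[0,14.5,-32,-2,-0.06],[0,14.5,-32,-2,-0.06],[0,14.5,-32,-2,-0.06],[0,14.5,-32,-2,-0.06],[0,14.5,-32,-2,-0.06],[0,14.5,-32,-2,-0.06],[0,14.5,-32,-2,-0.06],[0,14.5,-32,-2,-0.06],[0,14.5,-32,-2,-0.06],[0,14.5,-32,-2,-0.06],[0,14.5,-32,-2,-0.06],[0,14.5,-32,-2,-0.06],[0,14.5,-32,-2,-0.06],[0,14.5,-32,-2,-0.06],[0,14.5,-32,-2,-0.06],[0,14.5,-32,-2,-0.06],[0,14.5,-32,-2,-0.06],[0,14.5,-32,-2,-0.06],[0,14.5,-32,-2,-0.06]]
  ],
  "grip_force": 25
}}

```text
time_s: 1.82
ee_pos: [0.534, -0.1209, 0.1983]
tcp_rot: [-0.0, 0.999, -0.035, -0.0]
contact_force: [0.5, 0.5, -0.0]
width: 0.0884
```

{"method": "move_arm", "body": {
  "commands": [
    [[0,0,0,0,0],[0,0,0,0,0],[0,0,0,0,0],[0,0,0,0,0]]
  ]
}}

```text
time_s: 2.15
ee_pos: [0.5332, -0.1179, 0.1985]
tcp_rot: [-0.0, 0.999, -0.033, -0.0]
contact_force: [0.7, 0.3, -0.5]
width: 0.0883
```

Run:
```python
from h import *
st=get_state();im=capture("wrist");save(im,"w1.png");print(st["ee_pos"],st["tcp_rot"])
c=cam("wrist",st)
B=np.array([.5356,-.1182,.02]);print(proj([[.5356,-.1182,.02],[.5408,-.0384,.08],[.5460,.0414,.02]],c))
```

```text
[ 0.53319146 -0.1179395   0.1985249 ] [-3.03634444e-04  9.99464909e-01 -3.27057842e-02 -3.68447955e-04]
[[259.53040536 176.76872068]
 [260.2023341  104.976936  ]
 [259.75539576  21.07121623]]
```

View pics/w1.png

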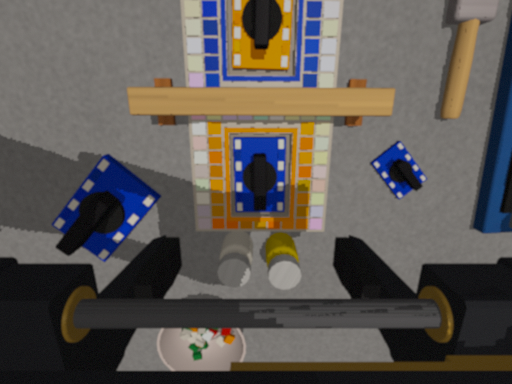

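The wrist view shows the blue tile at about (260,174) between the panel's right and left edges, with the bridge across y≈100. The projected bed centre (259.5,176.8) agrees with it. I'll refine from a zoomed crop.

Run:
```python
import cv2
i=cv2.imread("pics/w1.png");cv2.imwrite("pics/w1c.png",cv2.resize(i[110:240,180:340],None,fx=4.5,fy=4.5,interpolation=cv2.INTER_CUBIC))
```

```text
(no output)
```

View pics/w1c.png

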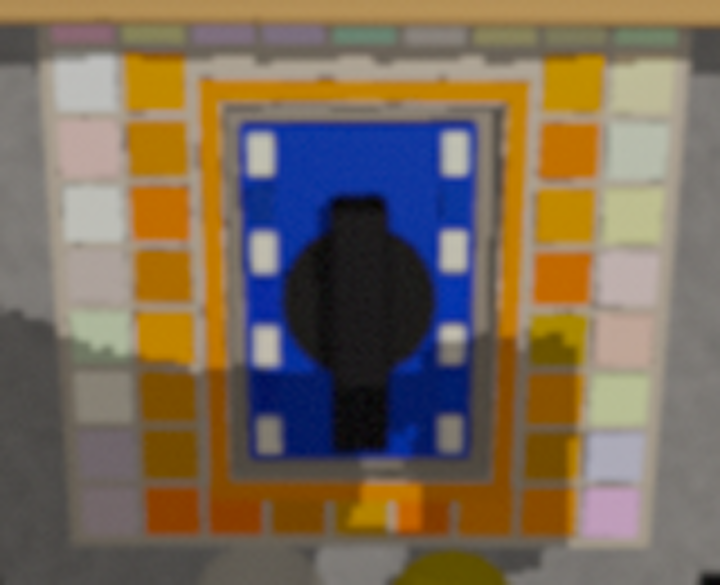

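```bash
cat >> h.py <<'E'
def rect(n,p,z,c,f):
    P=ray(f(p),z,c)[:,:2]; e=np.roll(P,-1,0)-P
    a=np.degrees(np.arctan2(e[:,1],e[:,0])).round(1)
    print(n,"ctr",P.mean(0).round(4),"sides",np.linalg.norm(e,axis=1).round(4),"ang",a)
E
python3 - <<'E'
from h import *
st=get_state(); c=cam("wrist",st)
f=lambda p:(np.array(p,float)+.5)/4.5-.5+[180,110]
rect("bed",[(224,105),(508,105),(492,480),(232,478)],.02,c,f)
rect("tile",[(240,122),(474,122),(466,458),(248,460)],.02,c,f)
rect("bartop",[(331,197),(385,197),(385,450),(334,450)],.057,c,f)
rect("panel half",[(40,30),(690,30),(650,545),(72,543)],.02,c,f)
E
```

```text
bed ctr [ 0.5369 -0.1179] sides [0.0706 0.1002 0.0709 0.0996] ang [ -3.8 -94.1 175.7  85.8]
tile ctr [ 0.5352 -0.1169] sides [0.0584 0.0896 0.0592 0.0902] ang [ -3.8 -93.4 176.8  86.1]
bartop ctr [ 0.5355 -0.1152] sides [0.0122 0.0607 0.0122 0.0607] ang [ -3.8 -93.3 176.2  86.7]
panel half ctr [ 0.5366 -0.1186] sides [0.1589 0.1375 0.1603 0.1369] ang [ -3.8 -93.7 176.   85.7]
```

{"method": "move_arm", "body": {
  "commands": [
    [[0,1,0.5,-30,0],[0,1,0.5,-30,0],[0,0,0,-30,0],[0,0,0,-25,0],[0,0,0,-20,0],[0,0,0,-15,0],[0,0,0,-10,0],[0,0,0,-6,0],[0,0,0,-3,0],[0,0,0,0,0],[0,0,0,0,0],[0,0,0,0,0]]
  ]
}}

```text
time_s: 3.2
ee_pos: [0.5365, -0.1185, 0.0308]
tcp_rot: [0.0, 0.999, -0.033, 0.001]
contact_force: [-1.0, -0.8, 0.0]
width: 0.0878
```

{"method": "move_arm", "body": {
  "commands": [
    [[0,-1,1,-1.5,0],[0,0,0,0,0],[255,0,0,0,0],[255,0,0,0,0],[255,0,0,0,0],[255,0,0,0,0],[255,0,0,0,0],[255,0,0,0,0],[255,0,0,0,0],[255,0,0,0,0],[255,0,0,0,0],[255,0,0,0,0]]
  ],
  "grip_force": 30
}}

```text
time_s: 4.2
ee_pos: [0.5348, -0.1172, 0.0282]
tcp_rot: [0.0, 0.999, -0.033, -0.0]
contact_force: [-0.8, -0.0, -0.8]
width: 0.0234
```

Still closing.

{"method": "move_arm", "body": {
  "commands": [
    [[255,0,0,0,0],[255,0,0,0,0],[255,0,0,0,0],[255,0,0,0,0],[255,0,0,0,0],[255,0,0,0,0]]
  ]
}}

```text
time_s: 4.7
ee_pos: [0.5349, -0.1173, 0.0282]
tcp_rot: [0.0, 0.999, -0.034, 0.0]
contact_force: [1.5, -0.4, -0.9]
width: 0.0136
```

{"method": "move_arm", "body": {
  "commands": [
    [[255,0,0,2,0],[255,0,0,4,0],[255,0,0,6,0],[255,0,0,10,0],[255,0,0,15,0],[255,0,0,20,0],[255,0,0,20,0],[255,0,0,20,0],[255,0,0,13,0],[255,0,0,8,0],[255,0,0,4,0],[255,0,0,0,0]]
  ]
}}

```text
time_s: 5.7
ee_pos: [0.5352, -0.1174, 0.1513]
tcp_rot: [0.0, 0.999, -0.033, 0.001]
contact_force: [0.5, 0.4, -2.3]
width: 0.0138
```

Run:
```python
from h import *
s=get_state();print(s["ee_pos"],s["contact_force"],s["wrist_torque"],s["width"])
a=capture("scene");b=capture("top");b=b[130:280,100:400]
save(cv2.resize(a[100:260,120:400],None,fx=2.8,fy=2.8),"s2.png");save(cv2.resize(b,None,fx=2.6,fy=2.6),"t2.png")
```

```text
[ 0.53515793 -0.11740226  0.15131139] [ 0.52089021  0.38976406 -2.27335764] [-0.00050614 -0.01069581  0.04278269] 0.013821008818126463
```

View pics/s2.png

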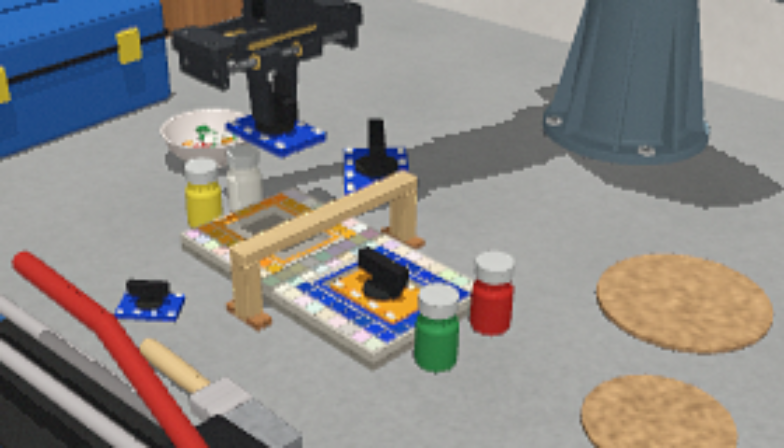

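The blue tile is held level, about 133 mm up, and the amber bed is empty. Next I'll carry it to the middle cork pad.

{"method": "move_arm", "body": {
  "commands": [
    [[255,0,5,0,0],[255,0,12,0,0],[255,0,20,0,0],[255,-1,26,0,0],[255,-1,30,0,0],[255,-1,30,0,0],[255,-1,30,0,0],[255,-1,30,0,0],[255,-1,30,0,0],[255,-1,30,0,0],[255,-1,30,0,0],[255,-1,30,0,0],[255,-1,30,0,0],[255,-1,30,0,0],[255,-1,30,0,0],[255,0,26,0,0],[255,0,18,0,0],[255,0,11,0,0],[255,0,5,0,0],[255,0,0,0,0]]
  ]
}}

```text
time_s: 7.47
ee_pos: [0.522, 0.3367, 0.1496]
tcp_rot: [0.0, 0.999, -0.033, -0.001]
contact_force: [-1.1, -0.1, -2.2]
width: 0.0136
```

{"method": "move_arm", "body": {
  "commands": [
    [[255,0.5,0,-10,0],[255,0,0,-20,0],[255,0,0,-25,0],[255,0,0,-25,0],[255,0,0,-18,0],[255,0,0,-12,0],[255,0,0,-6,0],[255,0,0,-4,0],[255,0,0,-2,0],[255,0,0,-1,0],[255,0,0,-1,0],[255,0,0,-1,0],[255,0,0,0,0],[255,0,0,0,0]]
  ]
}}

```text
time_s: 8.63
ee_pos: [0.5235, 0.336, 0.0257]
tcp_rot: [-0.0, 0.999, -0.033, 0.0]
contact_force: [-0.7, 0.2, -2.3]
width: 0.0135
```

Commanded height is now 25.5 mm, and no contact is felt yet.

{"method": "move_arm", "body": {
  "commands": [
    [[255,0,0,-0.7,0],[255,0,0,0,0],[255,0,0,-0.5,0],[255,0,0,0,0],[255,0,0,0,0]]
  ]
}}

```text
time_s: 9.05
ee_pos: [0.5234, 0.3358, 0.0243]
tcp_rot: [-0.0, 0.999, -0.033, 0.0]
contact_force: [-0.9, -1.0, 0.8]
width: 0.0138
```

Contact is felt and the weight is off the gripper. Releasing now.

{"method": "move_arm", "body": {
  "commands": [
    [[100,0,0,0,0],[100,0,0,0,0],[100,0,0,0,0],[100,0,0,0,0],[100,0,0,0,0],[100,0,0,0,0],[100,0,0,10,0],[100,0,0,20,0],[100,0,0,30,0],[100,0,0,30,0],[100,0,0,30,0],[60,0,0,30,0],[60,0,0,20,0],[60,0,0,5,0],[60,0,0,0,0]]
  ]
}}

```text
time_s: 10.3
ee_pos: [0.5243, 0.3363, 0.2016]
tcp_rot: [-0.001, 0.999, -0.033, 0.002]
contact_force: [0.1, -0.7, -1.2]
width: 0.0672
```

Run:
```python
from h import *
s=get_state();print(s["ee_pos"],s["width"])
a=capture("wrist");save(a,"w3.png")
```

```text
[0.52434358 0.33627255 0.20159931] 0.06724768359670123
```

View pics/w3.png

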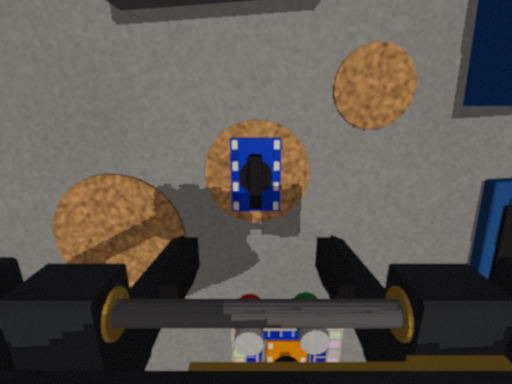

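The blue tile rests flat near the centre of the middle pad (tile at 256,175; pad at 257,170). Moving to the amber tile.

{"method": "move_arm", "body": {
  "commands": [
    [[60,0,-10,0,0],[60,2,-20,0,0],[60,2,-30,0,0],[60,2,-30,0,0],[60,2,-30,0,0],[60,2,-30,0,0],[60,2,-30,0,0],[60,2,-30,0,0],[60,2,-30,0,0],[60,2,-25,0,0],[60,2,-15,0,0],[60,2,-10,0,0],[60,0,-4,0,0],[60,0,0,0,0],[60,0,0,0,0],[60,0,0,0,0]]
  ]
}}

```text
time_s: 11.68
ee_pos: [0.5449, 0.0427, 0.1986]
tcp_rot: [-0.0, 0.999, -0.033, -0.0]
contact_force: [-0.6, -1.1, -0.4]
width: 0.0672
```

Run:
```python
from h import *
s=get_state();print(s["ee_pos"],s["tcp_rot"],s["width"])
np.save("s4.npy",s,allow_pickle=True)
a=capture("wrist");save(a,"w4.png");save(cv2.resize(a[110:240,170:350],None,fx=4.4,fy=4.4,interpolation=cv2.INTER_CUBIC),"w4c.png")
```

```text
[0.54491089 0.04273045 0.19860278] [-1.75789788e-04  9.99456580e-01 -3.29600472e-02 -3.86848407e-04] 0.06724980498981452
```

View pics/w4c.png

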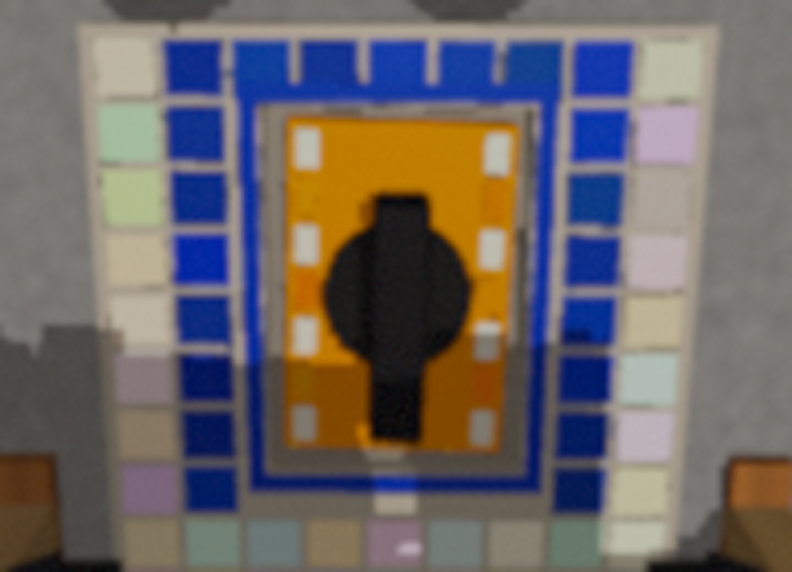

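View pics/w4.png

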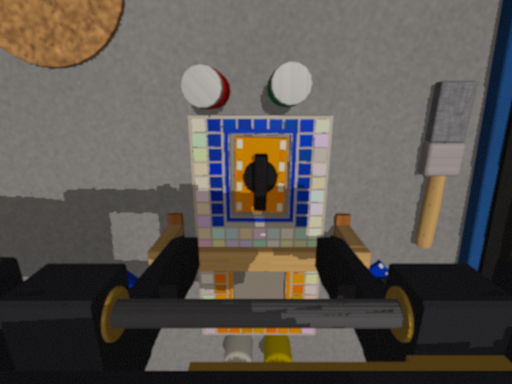

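The crop shows the blue bed's opening from about (260,103) to (538,110) at the top and (268,475) to (527,474) at the bottom. The amber tile's corners are at about (287,120), (518,124), (500,450) and (287,447), turned about 2° relative to the bed.

Run:
```python
from h import *
st=np.load("s4.npy",allow_pickle=True).item(); c=cam("wrist",st)
f=lambda p:(np.array(p,float)+.5)/4.4-.5+[170,110]
rect("bed",[(256,105),(541,105),(527,474),(264,475)],.02,c,f)
rect("tile",[(287,120),(518,124),(500,450),(287,447)],.02,c,f)
rect("bartop",[(374,195),(429,195),(420,440),(370,438)],.057,c,f)
rect("panel half",[(80,26),(718,26),(675,560),(122,560)],.02,c,f)
```

```text
bed ctr [0.5476 0.0416] sides [0.0725 0.101  0.0735 0.1013] ang [ -3.8 -93.8 176.4  85.6]
tile ctr [0.548  0.0433] sides [0.059  0.0891 0.0591 0.0892] ang [ -4.8 -95.2 175.3  84.8]
bartop ctr [0.5478 0.0453] sides [0.0127 0.0602 0.0123 0.0597] ang [ -3.8 -95.3 173.7  85.1]
panel half ctr [0.5479 0.0381] sides [0.1593 0.1467 0.158  0.1468] ang [ -3.8 -93.9 176.2  86.6]
```

Run:
```python
from h import *
i=cv2.imread("pics/w3.png");cv2.imwrite("pics/w3c.png",cv2.resize(i[115:225,190:320],None,fx=5,fy=5,interpolation=cv2.INTER_CUBIC))
s=get_state();print(s["ee_pos"],s["tcp_rot"])
```

```text
[0.54499057 0.04279525 0.19878411] [-1.17412045e-04  9.99461288e-01 -3.28187016e-02 -2.31830126e-04]
```

View pics/w3c.png

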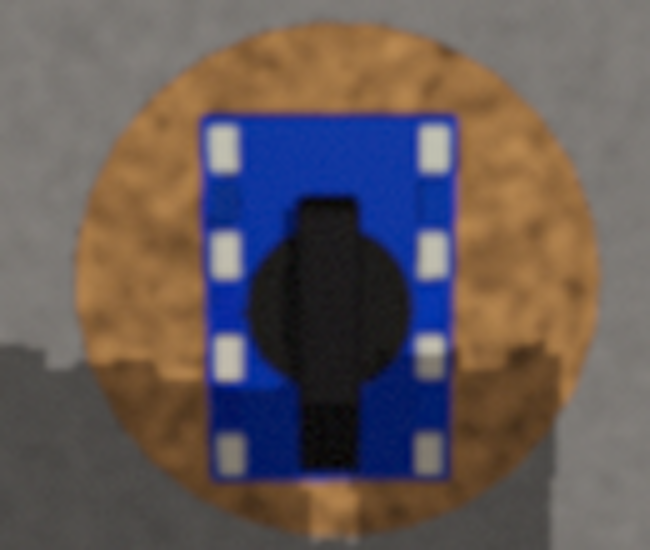

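Run:
```python
from h import *
# pose at w3 (quaternion from the move report, rounded)
for q in ([-.001,.99946,-.033,.002],[0,.99946,-.033,0]):
    st=dict(ee_pos=np.array([.52434,.33627,.2016]),tcp_rot=np.array(q)); c=cam("wrist",st)
    f=lambda p:(np.array(p,float)+.5)/5-.5+[190,115]
    rect("tile",[(202,115),(458,115),(449,480),(212,480)],.016,c,f)
    rect("pad",[(75,272),(340,22),(600,272),(340,537)],.006,c,f)
```

```text
tile ctr [0.5231 0.3363] sides [0.0588 0.0895 0.059  0.0894] ang [ -3.9 -93.8 176.1  86.1]
pad ctr [0.5254 0.3392] sides [0.0876 0.087  0.0947 0.0956] ang [  38.5  -46.7 -136.1  128.9]
tile ctr [0.5223 0.3359] sides [0.0588 0.0895 0.059  0.0895] ang [ -3.8 -93.8 176.2  86.1]
pad ctr [0.5245 0.3389] sides [0.0877 0.0869 0.0947 0.0956] ang [  38.5  -46.7 -136.   128.9]
```

The check with the placed tile puts the wrist camera within about 0.7 mm of the gripper. I'll use the wrist measurements: amber tile (0.548, 0.0433) at −4.9°, beds at −3.8°.

{"method": "move_arm", "body": {
  "commands": [
    [[60,1.5,0.5,-20,-0.02],[60,1.5,0,-30,0],[60,0,0,-30,0],[60,0,0,-30,0],[60,0,0,-25,0],[60,0,0,-16,0],[60,0,0,-10,0],[60,0,0,-6,0],[60,0,0,-4,0],[60,0,0,0,0],[60,0,0,0,0],[60,0,0,0,0]]
  ]
}}

```text
time_s: 12.73
ee_pos: [0.5492, 0.0422, 0.0292]
tcp_rot: [0.0, 0.999, -0.043, 0.001]
contact_force: [-0.4, 0.6, -0.5]
width: 0.0673
```

{"method": "move_arm", "body": {
  "commands": [
    [[60,-0.5,0.5,0,0],[60,0,0,0,0],[60,0,0,0,0]]
  ]
}}

```text
time_s: 12.98
ee_pos: [0.548, 0.0428, 0.0285]
tcp_rot: [0.0, 0.999, -0.043, 0.0]
contact_force: [-0.3, 0.3, -0.3]
width: 0.0672
```

{"method": "move_arm", "body": {
  "commands": [
    [[255,0,0,0,0],[255,0,0,0,0],[255,0,0,0,0],[255,0,0,0,0],[255,0,0,0,0],[255,0,0,0,0],[255,0,0,0,0],[255,0,0,0,0],[255,0,0,0,0],[255,0,0,0,0],[255,0,0,0,0],[255,0,0,0,0],[255,0,0,0,0],[255,0,0,0,0]]
  ]
}}

```text
time_s: 14.15
ee_pos: [0.5478, 0.0428, 0.028]
tcp_rot: [-0.0, 0.999, -0.043, 0.0]
contact_force: [0.8, 0.6, -0.2]
width: 0.0138
```

Run:
```python
from h import *
s=get_state();print(s["ee_pos"],s["tcp_rot"],s["width"])
```

```text
[0.54780478 0.04278595 0.0280195 ] [-4.76062015e-06  9.99053771e-01 -4.34920629e-02  5.07061410e-05] 0.013818045175682784
```

{"method": "move_arm", "body": {
  "commands": [
    [[255,0,0,2,0],[255,0,0,4,0],[255,0,0,6,0],[255,0,0,10,0],[255,0,0,15,0],[255,0,0,20,0],[255,0,0,20,0],[255,0,0,20,0],[255,0,0,13,0],[255,0,0,8,0],[255,0,0,4,0],[255,0,0,0,0]]
  ]
}}

```text
time_s: 15.15
ee_pos: [0.5482, 0.0427, 0.1511]
tcp_rot: [0.0, 0.999, -0.043, 0.001]
contact_force: [1.0, -0.5, -1.2]
width: 0.0137
```

{"method": "move_arm", "body": {
  "commands": [
    [[255,0,-5,0,0.021],[255,-1,-10,0,0],[255,-1,-18,0,0],[255,-2,-22,0,0],[255,-2,-25,0,0],[255,-2,-25,0,0],[255,-1,-22,0,0],[255,-1,-17,0,0],[255,-1,-10,0,0],[255,0,-5,0,0],[255,0,-2,0,0],[255,0,0,0,0],[255,0,0,0,0],[255,0,0,0,0]]
  ]
}}

```text
time_s: 16.32
ee_pos: [0.5368, -0.1173, 0.1499]
tcp_rot: [-0.0, 0.999, -0.032, -0.0]
contact_force: [-0.1, -0.4, -1.6]
width: 0.0135
```

Run:
```python
from h import *
s=get_state();print(s["ee_pos"],s["tcp_rot"],s["contact_force"],s["width"])
a=capture("wrist");save(a,"w5.png")
a=capture("scene");save(cv2.resize(a[80:260,120:400],None,fx=2.8,fy=2.8),"s5.png")
print(get_state()["ee_pos"])
```

```text
[ 0.53675898 -0.11728535  0.14990494] [-1.47843657e-04  9.99472907e-01 -3.24633892e-02 -1.20353223e-04] [-0.08871961 -0.35330794 -1.62341571] 0.013483879690189002
[ 0.53681941 -0.1173997   0.15001112]
```

View pics/w5.png

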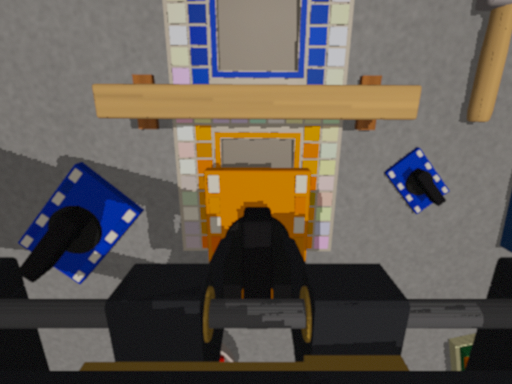

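View pics/s5.png

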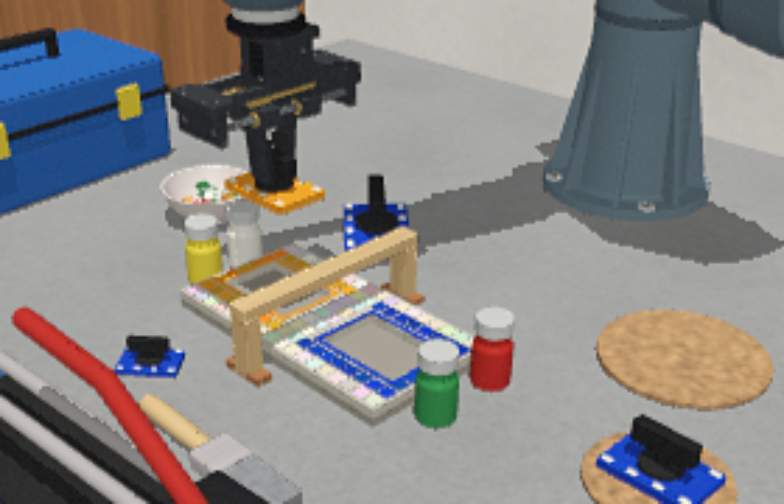

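The wrist view shows the carried tile's far edge from (205,168) to (311,170). The empty amber bed's far edge is at about y≈135. Checking the alignment numerically.

Run:
```python
from h import *
i=cv2.imread("pics/w5.png");cv2.imwrite("pics/w5c.png",cv2.resize(i[110:265,170:345],None,fx=3.8,fy=3.8,interpolation=cv2.INTER_CUBIC))
cv2.imwrite("pics/w5d.png",cv2.resize(i[0:110,150:370],None,fx=3.6,fy=3.6,interpolation=cv2.INTER_CUBIC))
```

```text
(no output)
```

View pics/w5c.png

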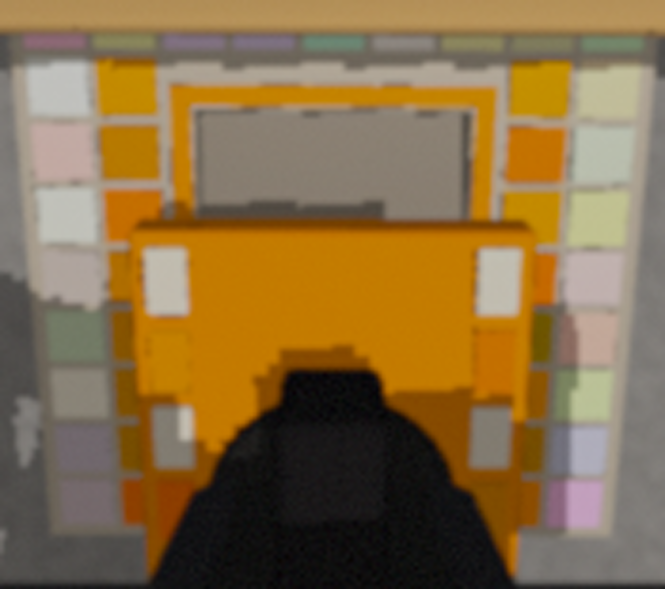

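View pics/w5d.png

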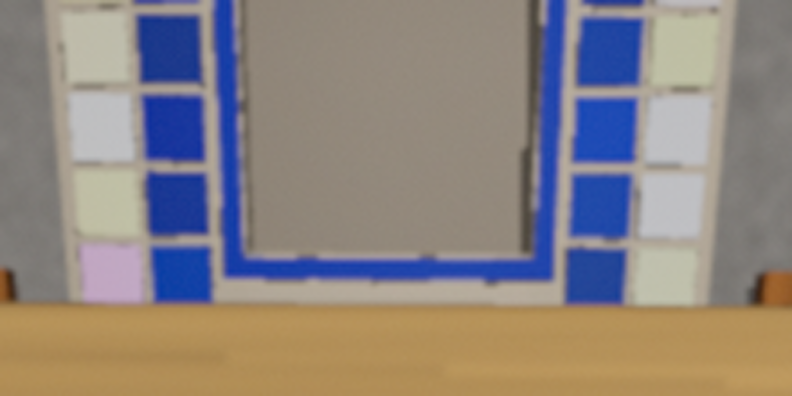

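Run:
```python
from h import *
st=get_state(); c=cam("wrist",st)
f=lambda p:(np.array(p,float)+.5)/3.8-.5+[170,110]
zt=st["ee_pos"][2]-.0185+.010
T=ray(f([(134,231),(534,231)]),zt,c);print("tile far edge",T.round(4),np.linalg.norm(T[1]-T[0]))
B=ray(f([(190,106),(476,106)]),.02,c);print("bed far edge",B.round(4),np.linalg.norm(B[1]-B[0]))
P=ray(f([(8,40),(55,533)]),.02,c),ray(f([(660,40),(607,535)]),.02,c);print("panel L,R",P[0].round(4),P[1].round(4))
y=np.array([np.sin(np.radians(3.8)),np.cos(np.radians(3.8)),0])
print("tile ctr",T.mean(0)-.045*y,"bed ctr",B.mean(0)-.05*y, "tcp",st["ee_pos"])
f2=lambda p:(np.array(p,float)+.5)/3.6-.5+[150,0]
B2=ray(f2([(237,257),(543,257)]),.02,c);print(B2.round(4),"blue bed ctr",B2.mean(0)+.05*y)
```

```text
tile far edge [[ 0.5105 -0.0704  0.1415]
 [ 0.5687 -0.0743  0.1415]] 0.05833349929574286
bed far edge [[ 0.504  -0.0649  0.02  ]
 [ 0.5758 -0.0696  0.02  ]] 0.07194787994606186
panel L,R [[ 0.4609 -0.046   0.02  ]
 [ 0.4528 -0.1818  0.02  ]] [[ 0.6216 -0.0566  0.02  ]
 [ 0.6102 -0.1929  0.02  ]]
tile ctr [ 0.5366303  -0.11726337  0.14151112] bed ctr [ 0.53662445 -0.11714374  0.02      ] tcp [ 0.53681941 -0.1173997   0.15001112]
[[ 0.5065 -0.0065  0.02  ]
 [ 0.5823 -0.0115  0.02  ]] blue bed ctr [0.54771039 0.04089206 0.02      ]
```

The tile is centred over the bed to within 0.2 mm. Lowering.

{"method": "move_arm", "body": {
  "commands": [
    [[255,0,0,-8,0],[255,0,0,-16,0],[255,0,0,-22,0],[255,0,0,-22,0],[255,0,0,-16,0],[255,0,0,-12,0],[255,0,0,-8,0],[255,0,0,-6,0],[255,0,0,-4,0],[255,0,0,-3,0],[255,0,0,-2,0],[255,0,0,-1,0],[255,0,0,0,0],[255,0,0,-1,0],[255,0,0,0,0],[255,0,0,-0.7,0],[255,0,0,0,0],[255,0,0,-0.5,0],[255,0,0,0,0],[255,0,0,0,0]]
  ]
}}

```text
time_s: 18.08
ee_pos: [0.5369, -0.1182, 0.028]
tcp_rot: [0.0, 0.999, -0.033, 0.0]
contact_force: [-0.2, -0.7, 0.7]
width: 0.0138
```

{"method": "move_arm", "body": {
  "commands": [
    [[100,0,0,0,0],[100,0,0,0,0],[100,0,0,0,0],[100,0,0,0,0],[100,0,0,0,0],[100,0,0,0,0],[100,0,0,10,0],[100,0,0,20,0],[100,0,0,30,0],[100,0,0,30,0],[100,0,0,30,0],[60,0,0,30,0],[60,0,0,17,0],[60,0,0,5,0],[60,0,0,0,0]]
  ]
}}

```text
time_s: 19.33
ee_pos: [0.5377, -0.1186, 0.202]
tcp_rot: [0.001, 0.999, -0.033, 0.002]
contact_force: [-0.1, 0.2, -0.8]
width: 0.0674
```

Run:
```python
from h import *
s=get_state();print(s["ee_pos"],s["tcp_rot"],s["width"]);np.save("s6.npy",s,allow_pickle=True)
a=capture("wrist");save(a,"w6.png");save(cv2.resize(a[110:240,180:340],None,fx=4.5,fy=4.5,interpolation=cv2.INTER_CUBIC),"w6c.png")
```

```text
[ 0.53769306 -0.11860747  0.20195992] [ 7.66033773e-04  9.99454963e-01 -3.29534566e-02  1.80551422e-03] 0.0674221302738369
```

View pics/w6c.png

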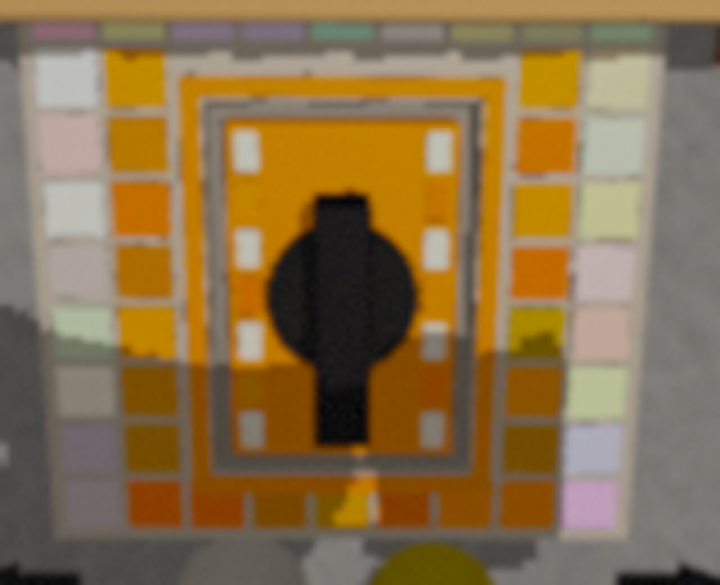

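The amber tile sits flat and centred in the amber bed, with even gaps all round. Back to the blue tile: the summed commands give dx −13.5, dy +454.

{"method": "move_arm", "body": {
  "commands": [
    [[60,0,5,0,0],[60,0,12,0,0],[60,-1,20,0,0],[60,-1,28,0,0],[60,-1,30,0,0],[60,-1,30,0,0],[60,-1,30,0,0],[60,-1,30,0,0],[60,-1,30,0,0],[60,-1,30,0,0],[60,-1,30,0,0],[60,-1,30,0,0],[60,-1,30,0,0],[60,-1,30,0,0],[60,-1,30,0,0],[60,-0.5,25,0,0],[60,0,17,0,0],[60,0,11,0,0],[60,0,5,0,0],[60,0,1,0,0]]
  ]
}}

```text
time_s: 21.05
ee_pos: [0.5223, 0.3365, 0.1987]
tcp_rot: [0.0, 0.999, -0.032, -0.001]
contact_force: [0.4, -1.0, -0.1]
width: 0.0672
```

{"method": "move_arm", "body": {
  "commands": [
    [[60,0,0,0,0],[60,0,0,0,0]]
  ]
}}

```text
time_s: 21.22
ee_pos: [0.5232, 0.3349, 0.1995]
tcp_rot: [0.0, 0.999, -0.033, -0.0]
contact_force: [-0.6, -0.6, 0.5]
width: 0.0675
```

Run:
```python
from h import *
s=get_state();print(s["ee_pos"],s["tcp_rot"],s["width"]);np.save("s7.npy",s,allow_pickle=True)
a=capture("wrist");save(a,"w7.png");save(cv2.resize(a[115:225,190:320],None,fx=5,fy=5,interpolation=cv2.INTER_CUBIC),"w7c.png")
```

```text
[0.52323902 0.3348994  0.19951898] [ 2.66403387e-04  9.99440961e-01 -3.34307634e-02 -2.81232345e-04] 0.06751884749050022
```

View pics/w7c.png

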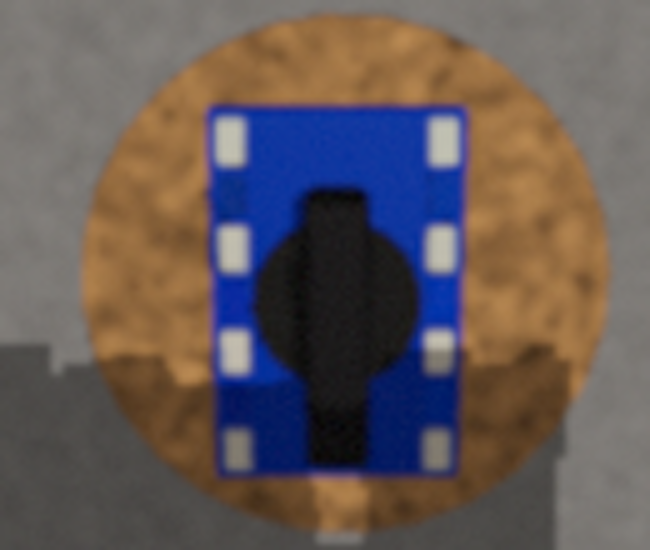

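The blue tile is undisturbed on the pad. Descending to re-grasp.

{"method": "move_arm", "body": {
  "commands": [
    [[60,0,0.5,-20,0],[60,0,0,-30,0],[60,0,0,-30,0],[60,0,0,-30,0],[60,0,0,-25,0],[60,0,0,-18,0],[60,0,0,-11,0],[60,0,0,-7,0],[60,0,0,-4.5,0],[60,0,0,0,0],[60,0,0,0,0],[60,0,0,0,0],[60,0,0,0,0]]
  ]
}}

```text
time_s: 22.35
ee_pos: [0.5241, 0.3367, 0.0256]
tcp_rot: [-0.0, 0.999, -0.033, 0.001]
contact_force: [0.8, 0.6, -0.2]
width: 0.0672
```

{"method": "move_arm", "body": {
  "commands": [
    [[255,0,0,0,0],[255,0,0,0,0],[255,0,0,0,0],[255,0,0,0,0],[255,0,0,0,0],[255,0,0,0,0],[255,0,0,0,0],[255,0,0,0,0],[255,0,0,0,0],[255,0,0,0,0],[255,0,0,0,0],[255,0,0,0,0],[255,0,0,0,0],[255,0,0,0,0]]
  ]
}}

```text
time_s: 23.52
ee_pos: [0.5233, 0.3363, 0.0243]
tcp_rot: [0.0, 0.999, -0.033, -0.0]
contact_force: [0.8, -0.2, -0.8]
width: 0.0135
```

Run:
```python
from h import *
for i in range(6):
    s=get_state();print(s["ee_pos"],s["tcp_rot"],s["contact_force"],s["width"]); capture("top")
st=np.load("s7.npy",allow_pickle=True).item();c=cam("wrist",st)
f=lambda p:(np.array(p,float)+.5)/5-.5+[190,115]
rect("tile",[(210,106),(467,106),(458,474),(218,474)],.016,c,f)
```

```text
[0.52325053 0.33628445 0.02426827] [ 2.74737663e-06  9.99455531e-01 -3.29945687e-02 -1.67073896e-05] [ 0.7764044  -0.2332718  -0.75499091] 0.01346929718856022
[0.52328275 0.33630025 0.02428107] [-4.93098088e-06  9.99455622e-01 -3.29918004e-02  2.17558713e-05] [ 0.40883142 -0.57757011 -0.69451678] 0.013796296382019803
[0.52326187 0.33629539 0.0242601 ] [-3.70862914e-06  9.99455928e-01 -3.29825265e-02 -3.13878746e-07] [ 0.88400357  0.92845875 -0.85647532] 0.013550844253707266
[0.52322801 0.33629235 0.02424208] [ 6.82417282e-06  9.99455826e-01 -3.29856075e-02 -3.27796777e-05] [ 1.12606638  0.21194641 -0.51808496] 0.013775469499496639
[0.52328258 0.33628557 0.02428301] [ 1.34349127e-06  9.99455844e-01 -3.29850619e-02  2.72615376e-05] [ 0.69038744  0.52175919 -0.48008475] 0.013316683294013162
[0.52327668 0.33630712 0.02427586] [-1.37733392e-05  9.99455882e-01 -3.29839345e-02  8.80115998e-06] [ 0.68959034  0.56673098 -1.1717408 ] 0.013606896544203707
tile ctr [0.5231 0.3366] sides [0.0586 0.0894 0.0593 0.0894] ang [ -3.9 -93.7 176.1  85.8]
```

Gripped, and the underside is 18.3 mm below the TCP. Lifting, then carrying to above the blue bed.

{"method": "move_arm", "body": {
  "commands": [
    [[255,0,0,2,0],[255,0,0,4,0],[255,0,0,6,0],[255,0,0,10,0],[255,0,0,15,0],[255,0,0,20,0],[255,0,0,22,0],[255,0,0,20,0],[255,0,0,14,0],[255,0,0,8,0],[255,0,0,4,0],[255,0,0,0,0]]
  ]
}}

```text
time_s: 24.82
ee_pos: [0.5237, 0.3365, 0.1505]
tcp_rot: [-0.0, 0.999, -0.033, 0.001]
contact_force: [0.3, 0.4, -1.8]
width: 0.0133
```

{"method": "move_arm", "body": {
  "commands": [
    [[255,0,-5,0,0],[255,1,-10,0,0],[255,2,-18,0,0],[255,2,-24,0,0],[255,2,-28,0,0],[255,2,-28,0,0],[255,2,-28,0,0],[255,2,-28,0,0],[255,2,-28,0,0],[255,2,-28,0,0],[255,2,-24,0,0],[255,2,-20,0,0],[255,2,-13,0,0],[255,1,-8,0,0],[255,0.2,-4,0,0],[255,0,-1,0,0],[255,0,0,0,0],[255,0,0,0,0],[255,0,0,0,0],[255,0,0,0,0]]
  ]
}}

```text
time_s: 26.48
ee_pos: [0.5474, 0.0421, 0.1493]
tcp_rot: [-0.0, 0.999, -0.032, -0.0]
contact_force: [1.3, 0.2, -2.2]
width: 0.0135
```

Run:
```python
from h import *
s=get_state();print(s["ee_pos"],s["tcp_rot"],s["contact_force"],s["width"]);np.save("s8.npy",s,allow_pickle=True)
a=capture("wrist");save(a,"w8.png");save(cv2.resize(a[100:270,160:355],None,fx=3.5,fy=3.5,interpolation=cv2.INTER_CUBIC),"w8c.png")
```

```text
[0.54735398 0.04211435 0.14929873] [-7.23951986e-05  9.99475776e-01 -3.23754061e-02 -3.78568787e-05] [ 1.33252182  0.16083468 -2.15434481] 0.013500394615530525
```

View pics/w8c.png

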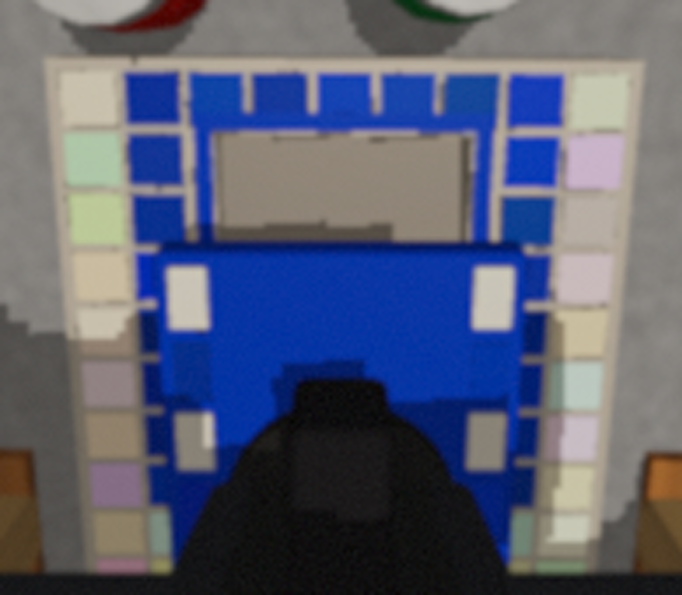

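Run:
```python
from h import *
st=np.load("s8.npy",allow_pickle=True).item(); c=cam("wrist",st)
f=lambda p:(np.array(p,float)+.5)/3.5-.5+[160,100]
y=np.array([np.sin(np.radians(3.8)),np.cos(np.radians(3.8)),0])
zt=st["ee_pos"][2]-.0083
T=ray(f([(159,250),(525,250)]),zt,c);B=ray(f([(210,130),(478,130)]),.02,c);P=ray(f([(46,58),(644,62)]),.02,c)
for n,E,o in(("tile",T,.045),("bed",B,.05),("panel->bed",P,.07)):
    e=E[1]-E[0];print(n,"w",np.linalg.norm(e).round(4),"ang",np.degrees(np.arctan2(e[1],e[0])).round(2),"ctr",(E.mean(0)-o*y).round(4))
print("tcp",st["ee_pos"], 'yaw',np.degrees(2*np.arctan2(st["tcp_rot"][2],st["tcp_rot"][1])))
```

```text
tile w 0.0579 ang -3.77 ctr [0.547  0.0419 0.141 ]
bed w 0.073 ang -3.77 ctr [0.5478 0.0431 0.02  ]
panel->bed w 0.1594 ang -4.14 ctr [0.548  0.0414 0.02  ]
tcp [0.54735398 0.04211435 0.14929873] yaw -3.7105966833654507
```

{"method": "move_arm", "body": {
  "commands": [
    [[255,0.3,0.4,-6,0],[255,0,0,-12,0],[255,0,0,-18,0],[255,0,0,-18,0],[255,0,0,-14,0],[255,0,0,-10,0],[255,0,0,-7,0],[255,0,0,-5,0],[255,0,0,-3,0],[255,0,0,-2,0],[255,0,0,-1,0],[255,0,0,0,0],[255,0,0,0,0],[255,0,0,0,0],[255,0,0,0,0],[255,0,0,0,0],[255,0,0,0,0],[255,0,0,0,0]]
  ]
}}

```text
time_s: 28.03
ee_pos: [0.5478, 0.0417, 0.0534]
tcp_rot: [0.0, 0.999, -0.033, 0.0]
contact_force: [0.4, 0.5, -2.1]
width: 0.0137
```

Run:
```python
from h import *
s=get_state();print(s["ee_pos"],s["tcp_rot"],s["contact_force"],s["width"]);np.save("s9.npy",s,allow_pickle=True)
a=capture("wrist");save(cv2.resize(a[80:290,130:385],None,fx=3,fy=2.8,interpolation=cv2.INTER_CUBIC),"w9c.png")
b=capture("scene");save(cv2.resize(b[100:300,120:400],None,fx=2.8,fy=2.8,interpolation=cv2.INTER_CUBIC),"s9.png")
save(capture("top"),"t9.png")
print(get_state()["ee_pos"])
```

```text
[0.54780088 0.04168243 0.05340937] [ 1.61111413e-05  9.99455521e-01 -3.29947859e-02  6.71610220e-05] [ 0.4411747   0.51312994 -2.13967387] 0.013677865111862128
[0.54775621 0.04169682 0.05331399]
```

View pics/w9c.png

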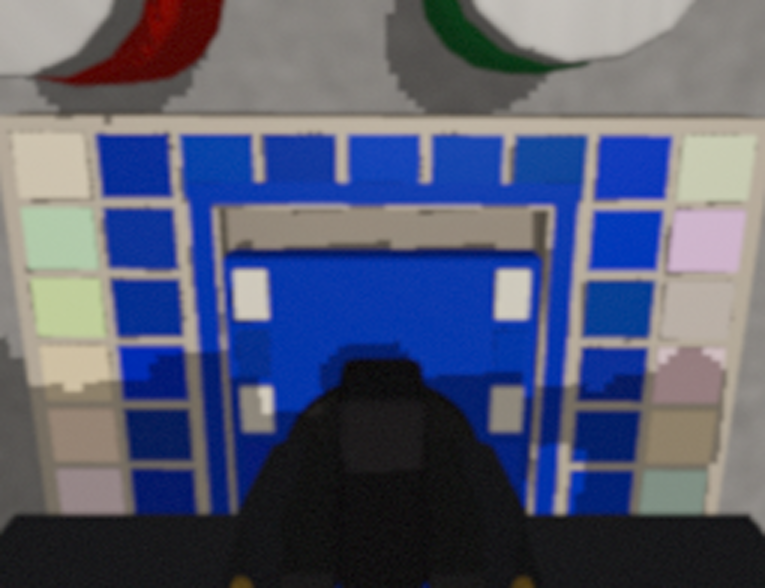

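View pics/s9.png

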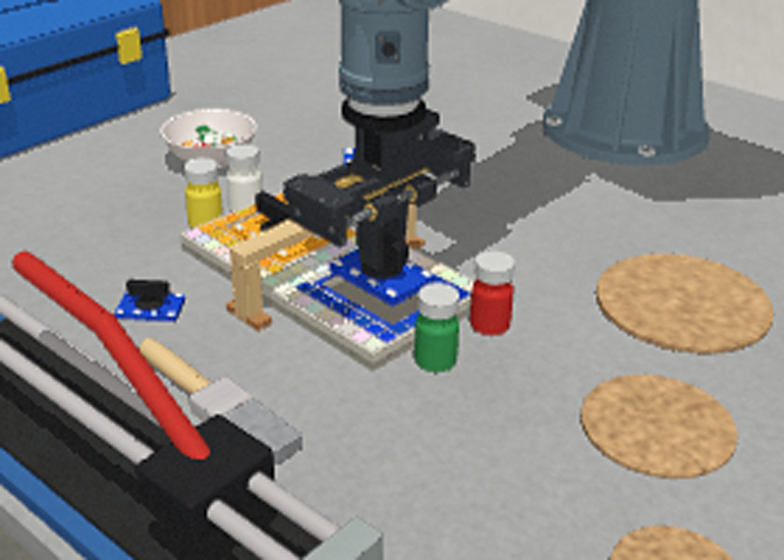

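View pics/t9.png

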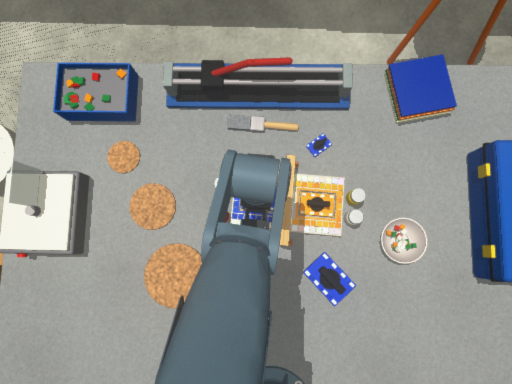

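The wrist view shows the tile's far edge at about (229–538, 262), inside the bed's opening (211–552, 207). The scene view shows the tile hovering level, with jars, bridge, bowl and brush where they were. Last numeric check.

Run:
```python
from h import *
st=np.load("s9.npy",allow_pickle=True).item(); c=cam("wrist",st)
f=lambda p:(np.array(p,float)+.5)/[3,2.8]-.5+[130,80]
y=np.array([np.sin(np.radians(3.8)),np.cos(np.radians(3.8)),0])
zt=st["ee_pos"][2]-.0083
T=ray(f([(228,264),(540,264)]),zt,c);B=ray(f([(213,207),(552,207)]),.02,c);P=ray(f([(5,117),(765,117)]),.02,c)
for n,E,o in(("tile",T,.045),("bed",B,.05),("panel->bed",P,.07)):
    e=E[1]-E[0];print(n,"w",np.linalg.norm(e).round(4),"ang",np.degrees(np.arctan2(e[1],e[0])).round(2),"ctr",(E.mean(0)-o*y).round(4))
print("tile pxs",proj([st["ee_pos"]-[0,0,.0183]],c))
```

```text
tile w 0.0578 ang -3.84 ctr [0.5476 0.0399 0.0451]
bed w 0.0714 ang -3.84 ctr [0.5475 0.0421 0.02  ]
panel->bed w 0.1547 ang -3.84 ctr [0.548  0.0417 0.02  ]
tile pxs [[257.72425284 236.65559024]]
```

Run:
```python
from h import *
st=np.load("s9.npy",allow_pickle=True).item(); c=cam("wrist",st)
y=np.array([np.sin(np.radians(3.8)),np.cos(np.radians(3.8)),0])
for yc in (.040,.042):
  for z in (.035,.045):
    p=proj([np.array([.5477,yc,z])+.045*y],c)[0]; print(yc,z,(p-[130,80]+.5)*[3,2.8]-.5)
i=cv2.imread("pics/w9c.png"); print(i[240:276:2,300])
```

```text
0.04 0.035 [384.25523732 252.2588224 ]
0.04 0.045 [384.41552451 263.11365229]
0.042 0.035 [383.57963797 242.92108896]
0.042 0.045 [383.69964683 253.25291341]
[[124 139 149]
 [121 136 146]
 [113 128 137]
 [ 99 103 112]
 [ 90  68  72]
 [ 92  40  36]
 [ 95  25   9]
 [106  26   0]
 [124  35   3]
 [143  41   3]
 [159  48   5]
 [168  54   8]
 [171  55  10]
 [171  55   8]
 [170  55   9]
 [170  56  11]
 [169  53   7]
 [170  56   9]]
```

The tile centre reads about 0.5 mm short in y, so one small correction before handing in.

{"method": "move_arm", "body": {
  "commands": [
    [[255,0,0.4,0,0],[255,0,0,0,0],[255,0,0,0,0],[255,0,0,0,0],[255,0,0,0,0],[255,0,0,0,0]]
  ]
}}

```text
time_s: 28.68
ee_pos: [0.5478, 0.0421, 0.0533]
tcp_rot: [0.0, 0.999, -0.033, -0.0]
contact_force: [0.3, -0.1, -2.9]
width: 0.0133
```

Run:
```python
from h import *
s=get_state();print(s["time_s"],s["ee_pos"],s["tcp_rot"],s["contact_force"],s["width"])
print(sign_off())
```

```text
28.6833 [0.54775958 0.04207367 0.05329928] [ 7.55550624e-06  9.99455178e-01 -3.30052508e-02 -1.52008454e-05] [ 0.25648111 -0.10161917 -2.91091364] 0.013317557536654883
the job is handed in; nothing more can be done
None
```

The job is handed in at 28.7 s of the 72 s allowed. I rested the blue tile on the middle cork pad and laid the amber tile in the amber-bordered bed. I then picked the blue tile up again, and the arm is holding it over the blue-bordered bed.

**Last checks:**
- **Blue tile height:** the gripper height puts its underside at about 35 mm, so about 15 mm above the panel's face.
- **Blue tile position:** tool upright. The gripper is turned −3.8°, which matches the bed. The tile is centred to about 0.5 mm by the wrist camera.
- **Contact:** the only load on the wrist was 2–3 N downward, about the weight of the tile.
- **Amber tile:** after release, the wrist picture showed it flat in its bed with even gaps all round.
- **Other things:** the jars, bridge, bowl and brush looked unmoved in the last pictures.

**Disagreements:**
- The top and wrist cameras differed by about 1–2 mm in x. I used the wrist camera because it matched the known position of the blue tile on the pad.
- My last reading of the tile's edge first gave it about 2 mm short in y. I had misread the edge row; re-reading it gave about 0.5 mm, and I moved 0.4 mm to correct that. I did not take another picture after that move.

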